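Hold the child-safe tablet box open

ROBOT

A 6-joint arm with a two-finger parallel gripper is mounted at the origin on a cart in front of the work surface, level with it; the furniture and walls round the work are solid. World frame = base frame: x ahead of the robot, y to its left, z up, the work surface at z = 0. Lengths are in m, angles in degrees, forces in N, time in s.
With the tool pointing down it reaches from about 0.25 to 0.725 m from the base axis. Payload 9.7 kg.
Tool frame: the origin (TCP) lies between the finger pads; the fingertips stand 22 mm ahead of it and the grasp point (between the pads) lies 3 mm ahead of it; z points along the fingers, y is the line along which they close (so a half turn about z gives the same grasp; the last joint's range is limited). The gripper opens to 85 mm and grips with 20 to 120 N. Pads are 22 mm wide; open, the fingers measure 114 mm over their backs; the gripper's body (76 mm by 85 mm) begins 54 mm behind the grasp point. The pads swing forward as they close: fully open they stand 13 mm farther back than shut.
Start: joints at [73.51, 4.979, 10.078, 95.1, 0, 90], TCP at [0.156, 0.527, 0.253] pointing down, gripper open.
Joint ranges: [-179.16, 179.16], [-48.56, 103.87], [-65.8, 70.77], [-126.05, 130.52], [-82.76, 87.17], [-180, 180]. Speed limits (degrees/s): [127.2, 127.2, 147.25, 180, 180, 180].

INTERFACE

Orientations are given as [roll, pitch, yaw] about the fixed x, y, z axes, in that order (R = Rz(yaw) Ry(pitch) Rx(roll)).
In Python, from workcell import bot, viewer, finder gives the robot as it stands.
- The arm moves only by the tool move_arm, never from a script. Its arguments are lists of equal length, an entry for each row: "offset": the shift along the tool's x, y, z in cm, a list of three; "twist": the turn, a rotation vector about the tool's x, y, z in rad, a list of three; "grip": the opening, from 0 (shut) to 1 (fully open). In form: {"offset": [[x, y, z], ...], "twist": [[ax, ay, az], ...], "grip": [grip, ...]}. A call has 1 to 5 rows; each row shifts and turns the commanded pose from where the row before left it, along the tool's axes as they then stand; what a row does not reach is not made up. A row lasts 1/10 s, in which the tool goes at most 50 mm and 8.59 degrees, less where a joint would pass 70% of its speed; a pose out of reach is approached as far as the arm can. A call is refused whole if a number of a shift passes 5 or a number of a turn 0.15, either way. A call with a gripper value outside its range is refused whole. The fingers move at their own pace and stop on an object; "force" is the grip in N (left out, the last holds). Time passes only in rows, so rows that do not move let the fingers close. It gives the time, the measured TCP pose, the force, the opening and the grip force at its end, in the units of the state.
- bot.get_obs(): the state, without advancing time (a new reading comes with each control period).
- viewer.camera(name): name is "scene" or "top"; returns a dict with "color" (384x512x3 uint8, red, green, blue), "depth" (384x512 float32, m along the optical axis (not along the pixel's ray), 0 where there is no reading), "vfov" (degrees; the focal length in pixels is half the picture's height over the tangent of half this angle, whatever the lens; pixels are square), "cx", "cy" (the principal point, pixels), "position" and "attitude" of the camera in the world. Camera axes: x right, y down, z forward; pixel columns grow to the right and rows downward; lengths in m; the calibration is good to about 2 mm. A picture is of the moment at which its call begins.
- bot.job_done(): hands the job in; it is judged then, once.
Trained networks look in a picture, given as the dict that the camera call returned (one of the last four; its "shot" number tells which), for a name from the list of things; names that differ only in an ending like _2 or _b are one class to them, and where a whole thing is asked for, a point or a joint stands for the part that bears it (a point fixed in the world has none). Each returns a list of dicts, best first, with "p" (0 to 1); they miss things now and then, are a little off and sometimes report something else, mostly with a low value. They report only what shows in the picture. A call takes as long as a camera call.
- finder.boxes_of(picture, thing): "position" ([column, row] in pixels, amid what is visible of it).
- finder.pinpoint(picture, thing): "position" ([column, row] in pixels: a listed point, or the origin of a listed thing).
The state is a dict: "time": time; "q": joint angles; "qd": joint speeds; "joint_efforts": joint torques, N m; "ee_pos": TCP position; "tcp_rot": TCP orientation; "wrist_force": force on the tool from outside, world axes, zero at the start; "torque": the same for the moment, N m; "opening": finger opening in m; "grasp_force": force on a finger pad.
Only numpy, scipy, OpenCV 4.12 (cv2) and the standard library are available. Lean on these libraries where they do the work, as an engineer would, in place of code of your own. Each camera call takes 0.05 s, during which the arm holds its last target. There are 200 camera calls.

TASK

Somebody needs both hands to take dishwasher tablets out of the child-safe box on the worktop. Release its catch (press the sprung grey knob down, turn it clockwise as far as it goes while it is pressed, then let go so that it springs back up), raise the self-closing lid by its bar handle to 45 degrees and keep holding it there: the job finishes with the gripper still holding the lid at 45 degrees. Leave the spice jar, the tin and the small bottle where they stand.

Things in the scene. Friction and masses are not known exactly. Their poses are not given: they have to be found in the camera images.
- tablet_box: White plastic box fixed to the worktop, 160 (x) x 170 (y) x 110 mm high, origin at the centre of its underside. Its front, with catch and handle, faces its own -x; x points to the hinge side, z up. The front points roughly to the left of the robot (yaw -1.56, varying by 0.18). A tall dish rack, part of the room, stands close by on the far side: lean the wrist towards the robot at the handle.
- lid_hinge (a point): Middle of the lid's hinge axis, on the box at [0.084, 0, 0.110] in the box's frame. The axis runs along the box's y; the axes of this point are those of the box.
- lid_handle (a point): Middle of the lid's round steel bar handle, 12 mm thick, 56 mm long, along the box's y, on two 10 mm rods at its ends; it moves with the lid. Free above and below; 34 mm of room behind it to the lid, 36 mm to the box wall. Lid shut: [-0.122, 0.036, 0.114] in the box's frame, 206 mm in front of and 4 mm above the hinge axis.
- lid (a joint): Angle of the lid (white plate 8 mm thick, about 0.3 kg): 0 shut, grows as the front rises, 0.785 is 45 degrees, 1.3 the stop. Weight and a spring always push it shut (2 to 4 N at the handle); it never stays open by itself. The knob's nose blocks it beyond about 0.06 rad until the knob has been turned by about 1 rad.
- knob_grip (a point): Where to grip the grey knob: on its axis, 8 mm below its top; up, at [-0.110, -0.047, 0.159] in the box's frame. The grip is an upright bar 12 mm thick, 36 mm long, 32 mm tall, on a disc 38 mm across (top 23 mm below this point). Locked, the bar lies along the box's x and the nose beside the disc, 45 mm from the axis, points to +x over the lid. Site x: along the nose; z: up.
- catch_stem (a joint): How far the knob is pressed down, 0 (up) to 0.008 m; sprung: 2.5 N to start, 5.3 N at 4.5 mm, 7.5 N fully down. It springs up when released.
- knob (a joint): Turn of the knob, 0 locked (start) to 1.45 rad at its stop, clockwise seen from above. It turns only while pressed by more than 4.5 mm, and stays where it is left; at the stop the nose points along the front, away from the handle, and frees the lid.
- spice_jar: Bystander: spice jar with a dark cap, 44 mm across, 107 mm tall; origin at the centre of its underside.
- tin: Bystander: low food tin, 75 mm across, 58 mm tall; origin at the centre of its underside.
- small_bottle: Bystander: small capped bottle, 36 x 42 mm, 106 mm tall; origin at the centre of its underside.

How it is judged (in metres and radians):
On the way, in this order (a step that is already met when the one before it is completed fails the run):
1. the knob is pressed down while still locked (value of joint catch_stem above 0.004 m and value of joint knob below 0.2 rad), for 0.05 s.
2. the knob is turned clockwise, practically to its stop (value of joint knob above 1.15 rad), for 0.2 s.
3. the knob is let go and is up again, the lid still shut (value of joint catch_stem below 0.002 m and value of joint knob above 1.1 rad and value of joint lid below 0.1 rad and contact force between the fingers and knob below 0.1 N), for 0.1 s.
At the end, for the whole second after the job is handed in: The gripper's fingers hold the lid, still, at 45 degrees (0.67 to 0.90 rad); the knob is left turned (over 1.1 rad) and sprung up (within 2 mm) (value of joint lid between 0.67 and 0.9 rad and velocity of joint lid between -0.05 and 0.05 rad/s and contact force between the fingers and lid above 0.5 N and value of joint knob above 1.1 rad and value of joint catch_stem below 0.002 m); the arm keeps its last pose, push and grip.
It fails at once if the spice jar is knocked over or shifted by more than 3 cm (distance of spice_jar from where it was at the start of the episode above 0.03 m or angle between spice_jar's own z axis and vertical above 0.5 rad).
It fails at once if the tin is knocked over or shifted by more than 3 cm (distance of tin from where it was at the start of the episode above 0.03 m or angle between tin's own z axis and vertical above 0.5 rad).
It fails at once if the small bottle is knocked over or shifted by more than 3 cm (distance of small_bottle from where it was at the start of the episode above 0.03 m or angle between small_bottle's own z axis and vertical above 0.5 rad).
It also fails if it takes over 51 s, if anything falls off the work surface, if the arm or the gripper's body presses on something with over 40 N, if the wrist force passes 120 N, or if a joint passes its speed limit or range.

## Working session

There is one attempt and no reset: what is moved stays moved. The work goes in short steps, Python scripts to look and compute and a tool call to move; the robot and the scene stay as the last step left them, time stands still between calls to the robot, and variables do not carry over. Pictures are saved under pics/ and viewed, at most 10 in all, crops included, and the job is handed in when it is done.

Besides the shell and the picture viewer there is one more tool, called after ">>>" in YAML: its name, and indented under it one key for each argument. move_arm: Moves the arm, as the interface text tells. Its arguments: {"type":"object","properties":{"offset":{"type":"array","items":{"type":"array","items":{"type":"number"}}},"twist":{"type":"array","items":{"type":"array","items":{"type":"number"}}},"grip":{"type":"array","items":{"type":"number"}},"force":{"type":"number"}},"required":["offset","twist","grip"]}

```bash
mkdir -p pics; ls
cat > h.py <<'E'
import numpy as np, cv2
from scipy.spatial.transform import Rotation as R
from workcell import bot, viewer, finder
def rot(a):
    a=np.array(a,float)
    if a.shape==(3,3): return a
    if a.shape==(4,): raise Exception('quat')
    return R.from_euler('xyz',a,degrees=True).as_matrix()
def ray(p,uv):
    f=192/np.tan(np.radians(p['vfov'])/2)
    d=np.array([(uv[0]-p['cx'])/f,(uv[1]-p['cy'])/f,1.])
    return np.array(p['position']),rot(p['attitude'])@d
def at(p,uv):
    o,d=ray(p,uv);u,v=int(round(uv[0])),int(round(uv[1]))
    return o+d*np.median(p['depth'][v-1:v+2,u-1:u+2])
def cloud(p):
    f=192/np.tan(np.radians(p['vfov'])/2)
    v,u=np.mgrid[:384,:512]
    d=np.stack([(u-p['cx'])/f,(v-p['cy'])/f,np.ones(u.shape)],-1)*p['depth'][...,None]
    return d@rot(p['attitude']).T+np.array(p['position'])
E
python3 - <<'E'
from h import *
print(bot.get_obs())
for n in ('scene','top'):
    p=viewer.camera(n); cv2.imwrite(f'pics/{n}0.png',p['color'][...,::-1])
    print(n,p['vfov'],p['cx'],p['cy'],p['position'],p['attitude'])
    np.savez(f'{n}0.npz',cloud=cloud(p))
    for t in ('tablet_box','lid_hinge','lid_handle','knob_grip','spice_jar','tin','small_bottle'):
        for r in finder.pinpoint(p,t)[:2]:
            o,d=ray(p,r['position']); print(t,np.round(r['position'],1),round(r['p'],2),'depthpt',at(p,r['position']).round(3),'o,d',o.round(3),d.round(4))
E
```

```text
pics
{'time': 0.0, 'q': array([7.35100355e+01, 5.01247967e+00, 1.00335885e+01, 9.50989974e+01,
       1.27001158e-03, 9.00011739e+01]), 'qd': array([-0.00409702,  0.00774444, -0.10946011,  0.00325899, -0.08351532,
        0.02881213]), 'joint_efforts': array([ 2.51786259e-03, -5.20390141e+01,  4.64802647e+01,  1.63700979e-02,
        1.28324236e-04,  1.02081935e-05]), 'ee_pos': array([0.15605403, 0.52718918, 0.25256206]), 'tcp_rot': array([-1.79922111e+02, -1.26841460e-03,  1.63508860e+02]), 'wrist_force': array([ 0.67365425,  0.9093218 , -0.42146848]), 'torque': array([-0.00993702, -0.00563493,  0.02092449]), 'grasp_force': 0.0, 'opening': 0.08547765432697366}
scene 42.45685415148228 254.82462525212424 184.87781669918385 [-0.74179793  0.60602013  0.99066929] [-121.92676203    0.79308912 -118.75936607]
tablet_box [256.7 207.5] 0.85 depthpt [ 0.423 -0.026  0.078] o,d [-0.742  0.606  0.991] [ 0.7248 -0.3931 -0.5677]
lid_hinge [279.9 174.6] 0.64 depthpt [ 0.673 -0.266  0.002] o,d [-0.742  0.606  0.991] [ 0.7327 -0.4519 -0.5118]
knob_grip [232.8 184.3] 0.43 depthpt [0.466 0.036 0.163] o,
[... 495 characters left out ...]
  1.379] [ 0.1581 -0.019  -0.9874]
lid_hinge [291.9 184.2] 0.95 depthpt [ 0.509 -0.179 -0.002] o,d [ 0.278 -0.046  1.379] [ 0.1646 -0.0948 -0.986 ]
lid_handle [219.5 163.4] 0.57 depthpt [0.552 0.042 0.117] o,d [ 0.278 -0.046  1.379] [ 0.2123  0.0681 -0.9795]
knob_grip [217.6 189.3] 0.73 depthpt [0.468 0.043 0.168] o,d [ 0.278 -0.046  1.379] [ 0.1546  0.0728 -0.9884]
spice_jar [335.9 197.3] 0.7 depthpt [ 0.455 -0.3    0.082] o,d [ 0.278 -0.046  1.379] [ 0.1346 -0.1937 -0.9901]
tin [379.3 194.8] 0.75 depthpt [ 0.465 -0.436  0.054] o,d [ 0.278 -0.046  1.379] [ 0.1393 -0.2916 -0.9889]
small_bottle [120.8 207. ] 0.58 depthpt [0.434 0.341 0.056] o,d [ 0.278 -0.046  1.379] [ 0.1169  0.2914 -0.9952]
```

Run:
```python
from h import *
for n in ('top','scene'):
    c=np.load(n+'0.npz')['cloud'].reshape(-1,3)
    b=c[(abs(c[:,0]-.5)<.2)&(abs(c[:,1]+.03)<.22)]
    h,e=np.histogram(b[:,2],np.arange(-.02,.4,.01)); print(n,[(round(x,2),k) for x,k in zip(e,h) if k>5])
    for lo,hi in ((.108,.128),(.15,.175)):
        s=b[(b[:,2]>lo)&(b[:,2]<hi)]; s=s[(abs(s[:,0]-.49)<.14)]
        print(lo,len(s),s.min(0).round(3),s.max(0).round(3),np.median(s,0).round(3),cv2.minAreaRect((s[:,:2]*1000).astype(np.float32)))
a=cv2.imread('pics/top0.png');b=cv2.imread('pics/scene0.png')
cv2.imwrite('pics/a.png',np.vstack([cv2.resize(a[100:290,80:420],(536,300)),cv2.resize(b[90:320,80:472],(536,300))]))
```

```text
top [(np.float64(-0.02), np.int64(80)), (np.float64(-0.01), np.int64(3843)), (np.float64(0.0), np.int64(3946)), (np.float64(0.01), np.int64(99)), (np.float64(0.02), np.int64(25)), (np.float64(0.03), np.int64(26)), (np.float64(0.04), np.int64(19)), (np.float64(0.05), np.int64(19)), (np.float64(0.06), np.int64(597)), (np.float64(0.07), np.int64(487)), (np.float64(0.08), np.int64(85)), (np.float64(0.09), np.int64(98)), (np.float64(0.1), np.int64(167)), (np.float64(0.11), np.int64(2568)), (np.float64(0.12), np.int64(1339)), (np.float64(0.13), np.int64(380)), (np.float64(0.14), np.int64(317)), (np.float64(0.15), np.int64(341)), (np.float64(0.16), np.int64(197)), (np.float64(0.17), np.int64(138)), (np.float64(0.18), np.int64(60)), (np.float64(0.19), np.int64(70)), (np.float64(0.2), np.int64(115)), (np.float64(0.21), np.int64(130)), (np.float64(0.22), np.int64(172)), (np.float64(0.23), np.int64(259)), (np.float64(0.24), np.int64(169)), (np.float64(0.25), np.int64(35)), (np.float64(0.26), np.int64(17)), (np.float64(0.27), np.int64(26)), (np.float64(0.28), np.int64(20)), (np.float64(0.29), np
[... 1317 characters left out ...]
, (np.float64(0.18), np.int64(128)), (np.float64(0.19), np.int64(139)), (np.float64(0.2), np.int64(123)), (np.float64(0.21), np.int64(107)), (np.float64(0.22), np.int64(79)), (np.float64(0.23), np.int64(67)), (np.float64(0.24), np.int64(39)), (np.float64(0.25), np.int64(34)), (np.float64(0.26), np.int64(26)), (np.float64(0.27), np.int64(17))]
0.108 2050 [ 0.401 -0.249  0.108] [0.63  0.189 0.128] [ 0.515 -0.054  0.119] ((515.1820068359375, -30.136032104492188), (437.9327087402344, 229.23779296875), 89.96647644042969)
0.15 301 [ 0.459 -0.249  0.15 ] [0.629 0.187 0.175] [ 0.606 -0.093  0.16 ] ((544.1112670898438, -31.086151123046875), (169.19711303710938, 435.4618835449219), 0.1775386780500412)
```

View pics/a.png

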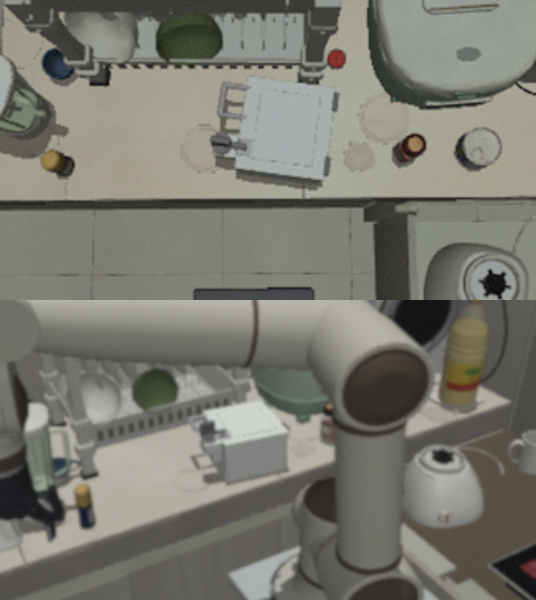

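Run:
```python
from h import *
from scipy.optimize import least_squares
p=viewer.camera('top'); c=cloud(p)
m=((c[...,2]>.108)&(c[...,2]<.130)&(c[...,0]<.6)).astype(np.uint8)
m=cv2.morphologyEx(m,cv2.MORPH_OPEN,np.ones((5,5)))
n,l=cv2.connectedComponents(m); k=l[187,262]; s=c[l==k]; print(len(s),np.median(s[:,2]))
# pixels outline projected on plane z=.118
v,u=np.nonzero(l==k)
pts=[]
for a,b in zip(u,v):
    o,d=ray(p,(a,b)); pts.append((o+d*(.118-o[2])/d[2])[:2])
pts=np.array(pts,np.float32); print(cv2.minAreaRect(pts*1000), cv2.minAreaRect((s[:,:2]*1000).astype(np.float32)))
O={'lid_hinge':[.084,0,.11],'lid_handle':[-.122,.036,.114],'knob_grip':[-.11,-.047,.159],'tablet_box':[0,0,0]}
obs=[]
for t in ('lid_hinge','lid_handle','knob_grip'):
    for r in finder.pinpoint(p,t)[:1]:
        o,d=ray(p,r['position']); z=O[t][2]; w=o+d*(z-o[2])/d[2]; print(t,r['position'],round(r['p'],2),w.round(4)); obs.append((t,w))
def f(q):
    C,S=np.cos(q[2]),np.sin(q[2]);return np.concatenate([(np.array([q[0]+C*O[t][0]-S*O[t][1],q[1]+S*O[t][0]+C*O[t][1]])-w[:2]) for t,w in obs])
r=least_squares(f,[.5,-.06,-1.6]);print(r.x,r.fun.round(4))
h=c[(c[...,2]>.15)&(c[...,2]<.18)&(abs(c[...,0]-.46)<.04)&(abs(c[...,1]-.04)<.05)]
print('knobtop',h.mean(0),cv2.minAreaRect((h[:,:2]*1000).astype(np.float32)))
b=cv2.resize(p['color'][140:230,190:310,::-1],(800,600),interpolation=cv2.INTER_CUBIC);cv2.imwrite('pics/b.png',b)
```

```text
3430 0.118823327204989
((499.93096923828125, -75.81739807128906), (183.14547729492188, 173.6856231689453), 81.52609252929688) ((500.8201599121094, -75.92642211914062), (183.51206970214844, 174.86741638183594), 81.54305267333984)
lid_hinge [288.3, 182.4] 0.85 [ 0.4955 -0.1574  0.11  ]
lid_handle [220.5, 160.9] 0.91 [0.5598 0.0392 0.114 ]
knob_grip [220.3, 190.7] 0.57 [0.4651 0.0365 0.159 ]
[ 0.50480265 -0.0766628  -1.68519353] [-0.0002 -0.0027 -0.0053  0.0012  0.0056  0.0015]
knobtop [0.46905738 0.03779944 0.16453742] ((469.859375, 37.462100982666016), (34.616512298583984, 12.303170204162598), 82.03006744384766)
```

View pics/b.png

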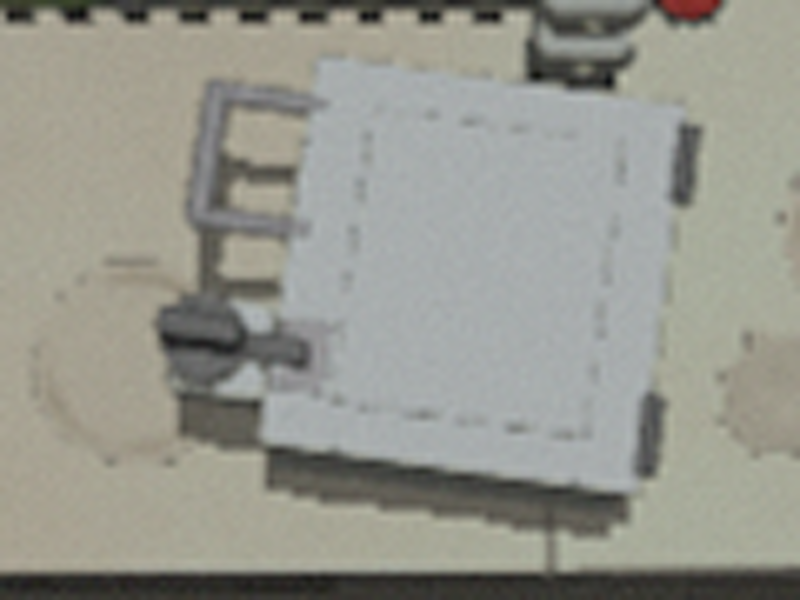

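```bash
cat >> h.py <<'E'
import json
def pose():
    o=bot.get_obs(); return np.array(o['ee_pos']),rot(o['tcp_rot'])
def plan(ways,start=None):
    """ways: list of (pos,R,nrows); prints rows with rounding carried forward"""
    p,Q=start or pose(); rows=[]
    for P,T,n in ways:
        for i in range(n,0,-1):
            rv=R.from_matrix(Q.T@T).as_rotvec()/i
            off=np.round(Q.T@(P-p)/i*100,1); tw=np.round(rv,2)
            rows.append((off.tolist(),tw.tolist()))
            p=p+Q@off/100; Q=Q@R.from_rotvec(tw).as_matrix()
    for k in range(0,len(rows),5):
        print(json.dumps([r[0] for r in rows[k:k+5]]),json.dumps([r[1] for r in rows[k:k+5]]))
    return p,Q
YAW=-98.2
BX=np.array([np.cos(np.radians(YAW)),np.sin(np.radians(YAW)),0]);BY=np.array([-BX[1],BX[0],0]);Z=np.array([0,0,1.])
KN=np.array([.4699,.0375,.159])
Rk=rot([180,0,YAW])
HA=KN-.012*BX+.083*BY-[0,0,.045]
HI=HA+.206*BX-[0,0,.004]
E
python3 - <<'E'
from h import *
e=plan([(np.array([.47,.0375,.25]),Rk,14)]);print(e[0],HA,HI)
for n in ('top','scene'):
    c=np.load(n+'0.npz')['cloud'].reshape(-1,3)
    for y0 in (-.15,-.05,.03,.1,.2):
        print(n,y0,[(z,round(float(np.percentile(s,3)),3)) for z in (.03,.07,.11,.15,.19,.23,.27,.31,.35) for s in [c[(abs(c[:,2]-z)<.02)&(abs(c[:,1]-y0-.04)<.05)&(c[:,0]>.585),0]] if len(s)>15])
E
```

```text
[[-3.1, -2.7, 0.0], [-2.8, -3.1, 0.0], [-2.4, -3.4, 0.0], [-2.0, -3.7, 0.0], [-1.5, -3.9, 0.0]] [[0.0, 0.0, -0.12], [0.0, 0.0, -0.12], [0.0, 0.0, -0.12], [-0.0, 0.0, -0.12], [-0.0, 0.0, -0.12]]
[[-1.1, -4.0, 0.0], [-0.6, -4.1, 0.0], [-0.1, -4.2, 0.0], [0.5, -4.1, 0.1], [0.9, -4.0, 0.0]] [[-0.0, 0.0, -0.12], [-0.0, 0.0, -0.12], [-0.0, 0.0, -0.13], [-0.0, 0.0, -0.12], [-0.0, 0.0, -0.13]]
[[1.5, -3.9, 0.1], [1.9, -3.7, 0.0], [2.4, -3.4, 0.1], [2.8, -3.1, 0.0]] [[-0.0, 0.0, -0.12], [-0.0, 0.0, -0.13], [-0.0, 0.0, -0.12], [-0.0, 0.0, -0.13]]
[0.47038234 0.03714849 0.25028942] [0.55376297 0.03753911 0.114     ] [ 0.52438141 -0.16635479  0.11      ]
top -0.15 [(0.03, 0.605), (0.07, 0.6), (0.11, 0.587), (0.15, 0.597), (0.19, 0.6), (0.23, 0.607), (0.27, 0.607), (0.31, 0.606), (0.35, 0.599)]
top -0.05 [(0.07, 0.643), (0.11, 0.586), (0.15, 0.614), (0.19, 0.639), (0.23, 0.663), (0.27, 0.655), (0.35, 0.67)]
top 0.03 [(0.07, 0.631), (0.11, 0.615), (0.15, 0.615), (0.19, 0.639), (0.23, 0.653), (0.35, 0.632)]
top 0.1 [(0.07, 0.632), (0.11, 0.616), (0.15, 0.616), (0.19, 0.622), (0.23, 0.639), (0.27, 0.65), (0.35, 0.671)]
top 0.2 [(0.03, 0.609), (0.07, 0.605), (0.11, 0.606), (0.15, 0.613), (0.19, 0.606), (0.23, 0.614), (0.27, 0.614), (0.31, 0.612), (0.35, 0.606)]
scene -0.15 [(0.07, 0.752), (0.11, 0.605), (0.15, 0.599), (0.19, 0.6)]
scene -0.05 [(0.07, 0.629), (0.11, 0.588), (0.15, 0.614), (0.19, 0.645), (0.23, 0.672)]
scene 0.03 [(0.07, 0.627), (0.11, 0.614), (0.15, 0.615), (0.19, 0.646), (0.23, 0.654)]
scene 0.1 [(0.07, 0.628), (0.11, 0.615), (0.15, 0.615), (0.19, 0.625), (0.23, 0.642), (0.27, 0.654)]
scene 0.2 [(0.03, 0.606), (0.07, 0.607), (0.11, 0.61), (0.15, 0.609), (0.19, 0.612), (0.23, 0.615), (0.27, 0.614), (0.31, 0.61)]
```

>>> move_arm:
  offset:
    - [-3.1, -2.7, 0]
    - [-2.8, -3.1, 0]
    - [-2.4, -3.4, 0]
    - [-2.0, -3.7, 0]
    - [-1.5, -3.9, 0]
  twist:
    - [0, 0, -0.12]
    - [0, 0, -0.12]
    - [0, 0, -0.12]
    - [0, 0, -0.12]
    - [0, 0, -0.12]
  grip: [0.6, 0.6, 0.6, 0.6, 0.6]
  force: 60

```text
time: 1.5
ee_pos: [0.2683, 0.35, 0.2534]
tcp_rot: [180.0, 0.0, -161.8]
wrist_force: [0.7, -0.1, -0.1]
opening: 0.0514
grasp_force: 0.0
```

Run:
```python
from h import *
print(bot.get_obs()['q'],pose()[0])
plan([(np.array([.47,.0375,.23]),Rk,11)])
```

```text
[ 5.25351539e+01 -9.86414547e+00 -4.23677901e+00  9.55960500e+01
 -3.57754443e-03  3.43404873e+01] [0.26827064 0.35003462 0.25338825]
[[-0.9, -3.3, 0.2], [-0.5, -3.3, 0.2], [-0.2, -3.4, 0.2], [0.2, -3.4, 0.2], [0.5, -3.3, 0.2]] [[-0.0, 0.0, -0.1], [-0.0, 0.0, -0.1], [-0.0, 0.0, -0.1], [-0.0, 0.0, -0.1], [-0.0, 0.0, -0.1]]
[[0.8, -3.3, 0.2], [1.1, -3.2, 0.2], [1.5, -3.0, 0.2], [1.7, -2.9, 0.2], [2.0, -2.7, 0.3]] [[-0.0, 0.0, -0.1], [-0.0, 0.0, -0.1], [-0.0, 0.0, -0.1], [-0.0, 0.0, -0.1], [-0.0, 0.0, -0.11]]
[[2.4, -2.5, 0.2]] [[-0.0, 0.0, -0.1]]
```

>>> move_arm:
  offset:
    - [-0.9, -3.3, 0.2]
    - [-0.5, -3.3, 0.2]
    - [-0.2, -3.4, 0.2]
    - [0.2, -3.4, 0.2]
    - [0.5, -3.3, 0.2]
  twist:
    - [0, 0, -0.1]
    - [0, 0, -0.1]
    - [0, 0, -0.1]
    - [0, 0, -0.1]
    - [0, 0, -0.1]
  grip: [0.6, 0.6, 0.6, 0.6, 0.6]

```text
time: 2.0
ee_pos: [0.3588, 0.2074, 0.2434]
tcp_rot: [-180.0, 0.0, -133.2]
wrist_force: [-0.3, 0.5, 0.7]
opening: 0.0511
grasp_force: 0.0
```

>>> move_arm:
  offset:
    - [0.8, -3.3, 0.2]
    - [1.1, -3.2, 0.2]
    - [1.5, -3.0, 0.2]
    - [1.7, -2.9, 0.2]
    - [2.0, -2.7, 0.3]
  twist:
    - [0, 0, -0.1]
    - [0, 0, -0.1]
    - [0, 0, -0.1]
    - [0, 0, -0.1]
    - [0, 0, -0.11]
  grip: [0.6, 0.6, 0.6, 0.6, 0.6]

```text
time: 2.5
ee_pos: [0.4502, 0.0657, 0.2325]
tcp_rot: [-180.0, 0.0, -104.0]
wrist_force: [0.5, 0.5, 1.0]
opening: 0.0513
grasp_force: 0.0
```

>>> move_arm:
  offset:
    - [2.4, -2.5, 0.2]
    - [0, 0, 0]
    - [0, 0, 0]
  twist:
    - [0, 0, -0.1]
    - [0, 0, 0]
    - [0, 0, 0]
  grip: [0.6, 0.6, 0.6]

```text
time: 2.8
ee_pos: [0.4679, 0.0371, 0.2301]
tcp_rot: [180.0, 0.0, -98.7]
wrist_force: [-0.3, 0.7, 0.3]
opening: 0.0513
grasp_force: 0.0
```

Run:
```python
from h import *
print(bot.get_obs()['q'])
e=plan([(KN+[0,0,.004],Rk,4)]);print(e)
p=viewer.camera('scene')
cv2.imwrite('pics/c.png',cv2.resize(p['color'][130:250,180:340,::-1],(800,600),interpolation=cv2.INTER_CUBIC))
for r in finder.pinpoint(p,'knob_grip')[:2]:
    o,d=ray(p,r['position']);print(r,o+d*(.159-o[2])/d[2])
```

```text
[ 4.52915116e+00 -6.41221912e+00 -3.77802210e+00  9.26729401e+01
  1.04375907e-02 -7.67987772e+01]
[[-0.0, -0.0, 1.7], [-0.0, -0.1, 1.7], [-0.0, -0.0, 1.7], [-0.1, -0.1, 1.6]] [[0.0, 0.0, -0.0], [0.0, 0.0, -0.0], [0.0, 0.0, -0.0], [0.0, 0.0, -0.01]]
(array([0.47001232, 0.03781015, 0.16307614]), array([[-1.40885990e-01, -9.90025587e-01, -6.88467292e-04],
       [-9.90025826e-01,  1.40885935e-01,  1.28204956e-04],
       [-2.99308281e-05,  6.99662682e-04, -9.99999755e-01]]))
{'position': [232.2, 187.6], 'p': 0.47} [0.45547237 0.04355979 0.159     ]
```

View pics/c.png

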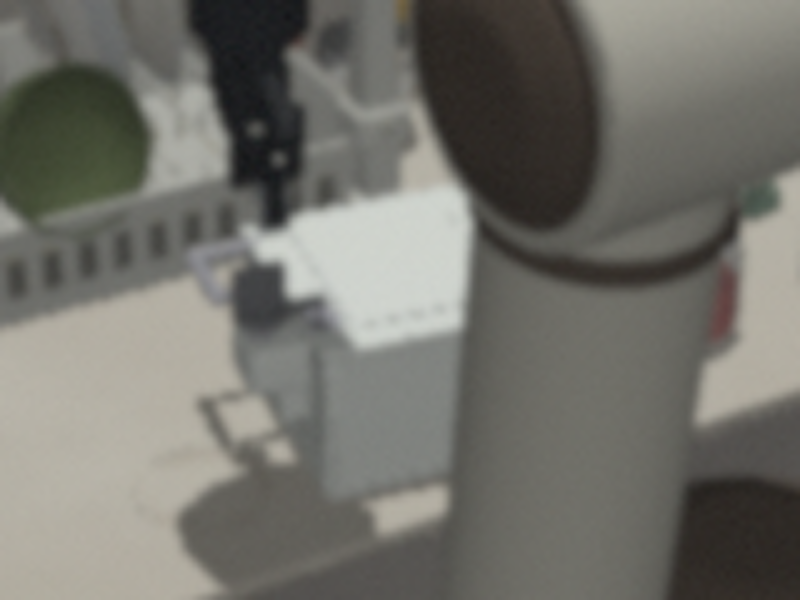

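>>> move_arm:
  offset:
    - [0, -0.1, 1.7]
    - [0, 0, 1.7]
    - [0, -0.1, 1.7]
    - [0, 0, 1.6]
    - [0, 0, 0]
  twist:
    - [0, 0, 0]
    - [0, 0, -0.01]
    - [0, 0, 0]
    - [0, 0, 0]
    - [0, 0, 0]
  grip: [0.6, 0.6, 0.6, 0.6, 0.6]

```text
time: 3.4
ee_pos: [0.4686, 0.0382, 0.1616]
tcp_rot: [179.8, -0.0, -97.9]
wrist_force: [-1.0, -0.1, -0.1]
opening: 0.0513
grasp_force: 0.0
```

>>> move_arm:
  offset:
    - [0, 0, 0]
    - [0, 0, 0]
    - [0, 0, 0]
    - [0, 0, 0]
    - [0, 0, 0]
  twist:
    - [0, 0, 0]
    - [0, 0, 0]
    - [0, 0, 0]
    - [0, 0, 0]
    - [0, 0, 0]
  grip: [0, 0, 0, 0, 0]

```text
time: 3.9
ee_pos: [0.4709, 0.0375, 0.1643]
tcp_rot: [-179.8, 0.0, -97.9]
wrist_force: [5.6, 1.7, 2.2]
opening: 0.0109
grasp_force: 60.3
```

>>> move_arm:
  offset:
    - [0, 0, 0.3]
    - [0, 0, 0.3]
    - [0, 0, 0.1]
    - [0, 0, 0]
  twist:
    - [0, 0, 0]
    - [0, 0, 0]
    - [0, 0, 0]
    - [0, 0, 0]
  grip: [0, 0, 0, 0]

```text
time: 4.3
ee_pos: [0.4709, 0.0374, 0.1572]
tcp_rot: [-179.8, 0.0, -98.0]
wrist_force: [5.0, 1.3, 6.6]
opening: 0.0108
grasp_force: 60.9
```

>>> move_arm:
  offset:
    - [0, 0, 0.1]
    - [0, 0, 0]
    - [0, 0, 0]
    - [0, 0, 0]
    - [0, 0, 0]
  twist:
    - [0, 0, 0.12]
    - [0, 0, 0.12]
    - [0, 0, 0.12]
    - [0, 0, 0.12]
    - [0, 0, 0.12]
  grip: [0, 0, 0, 0, 0]

```text
time: 4.8
ee_pos: [0.4708, 0.0377, 0.1566]
tcp_rot: [-179.9, 0.2, -132.6]
wrist_force: [3.6, 3.1, 9.2]
opening: 0.0109
grasp_force: 61.2
```

>>> move_arm:
  offset:
    - [0, 0, 0]
    - [0, 0, 0]
    - [0, 0, 0]
    - [0, 0, 0]
    - [0, 0, 0]
  twist:
    - [0, 0, 0.12]
    - [0, 0, 0.12]
    - [0, 0, 0.12]
    - [0, 0, 0.12]
    - [0, 0, 0.12]
  grip: [0, 0, 0, 0, 0]

```text
time: 5.3
ee_pos: [0.4708, 0.0379, 0.1567]
tcp_rot: [179.9, 0.2, -167.0]
wrist_force: [2.9, 3.9, 9.2]
opening: 0.0108
grasp_force: 61.2
```

```bash
python3 -c "
from h import *
o=bot.get_obs();print(o['torque'],o['tcp_rot'],o['q'])"
```

```text
[ 1.01619788 -0.68836134  0.03272885] [ 179.94479087    0.18813447 -166.9551805 ] [ 4.55928206e+00 -6.68077692e+00 -1.21239249e+01  8.43789237e+01
  8.23657948e-02 -8.48550019e+00]
```

>>> move_arm:
  offset:
    - [0, 0, 0]
    - [0, 0, 0]
    - [0, 0, 0]
    - [0, 0, 0]
    - [0, 0, 0]
  twist:
    - [0, 0, 0.12]
    - [0, 0, 0.12]
    - [0, 0, 0.02]
    - [0, 0, 0]
    - [0, 0, 0]
  grip: [0, 0, 0, 0, 0]

```text
time: 5.8
ee_pos: [0.4708, 0.038, 0.1566]
tcp_rot: [179.9, 0.2, 178.4]
wrist_force: [4.0, 4.5, 8.8]
opening: 0.0108
grasp_force: 61.2
```

```bash
python3 -c "
from h import *
o=bot.get_obs();print(o['torque'],o['tcp_rot'],o['q'],o['wrist_force'])"
```

```text
[ 1.04088385 -0.74442117  0.04512723] [1.79886411e+02 1.68749048e-01 1.78430966e+02] [  4.56359878  -6.67789519 -12.12535872  84.37261838   0.09491173
   6.13261478] [3.96374025 4.45992257 8.80707251]
```

>>> move_arm:
  offset:
    - [0, 0, -0.4]
    - [0, 0, -0.4]
    - [0, 0, 0]
    - [0, 0, 0]
    - [0, 0, 0]
  twist:
    - [0, 0, 0]
    - [0, 0, 0]
    - [0, 0, 0]
    - [0, 0, 0]
    - [0, 0, 0]
  grip: [0, 0, 0.5, 0.5, 0.5]

```text
time: 6.3
ee_pos: [0.4693, 0.0372, 0.1626]
tcp_rot: [-180.0, -0.1, 178.4]
wrist_force: [-0.0, 0.8, -0.6]
opening: 0.0425
grasp_force: 0.0
```

>>> move_arm:
  offset:
    - [0, 0, 0]
    - [0, 0, -2]
    - [0, 0, -4]
    - [0, 0, -4]
    - [0, 0, 0]
  twist:
    - [0, 0, 0]
    - [0, 0, 0]
    - [0, 0, 0]
    - [0, 0, 0]
    - [0, 0, 0]
  grip: [0.5, 0.5, 0.5, 0.5, 0.5]

```text
time: 6.8
ee_pos: [0.471, 0.0373, 0.2682]
tcp_rot: [180.0, 0.4, 178.4]
wrist_force: [0.5, 0.7, 0.2]
opening: 0.0426
grasp_force: 0.0
```

Run:
```python
from h import *
p=viewer.camera('top')
cv2.imwrite('pics/d.png',cv2.resize(p['color'][130:220,190:310,::-1],(800,600),interpolation=cv2.INTER_CUBIC))
q=viewer.camera('scene')
cv2.imwrite('pics/e.png',cv2.resize(q['color'][130:250,180:340,::-1],(800,600),interpolation=cv2.INTER_CUBIC))
```

```text
(no output)
```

View pics/e.png

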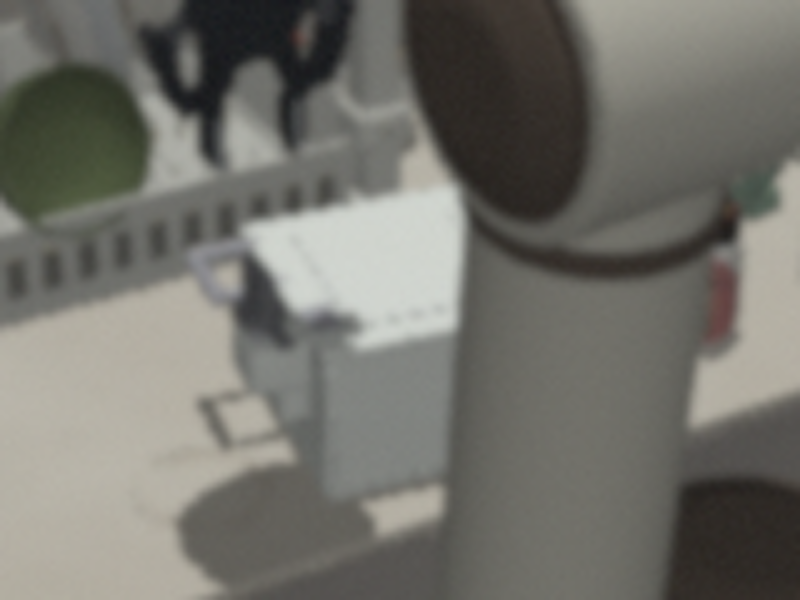

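View pics/d.png

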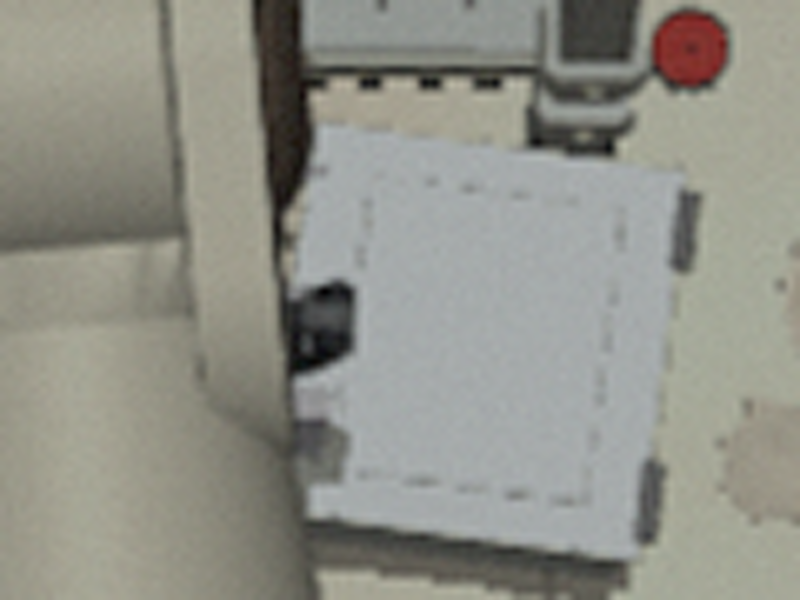

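```bash
cat >> h.py <<'E'
R0=rot([180,0,YAW+270])
def RH(a,b=15): return R.from_rotvec(BY*np.radians(a)).as_matrix()@R.from_rotvec(BX*np.radians(b)).as_matrix()@R0
A0=-25
def hp(lid,back=0.,a=None):
    """TCP pose holding the bar at lid angle (deg)"""
    G=HI+R.from_rotvec(BY*np.radians(lid)).as_matrix()@(HA-HI)
    Q=RH(A0+lid if a is None else a); return G-Q[:,2]*(.003+back),Q
E
python3 - <<'E'
from h import *
print(hp(0),hp(0,.09)[0],hp(45))
e=plan([(np.array([.52,.10,.25]),RH(A0),6),(*hp(0,.09),4)]);print(e[0])
E
```

```text
(array([0.55316913, 0.03886199, 0.11662628]), array([[-0.97165141,  0.12926571,  0.19794926],
       [ 0.02950561,  0.89704191, -0.44095945],
       [-0.23456972, -0.42261826, -0.8754261 ]])) [0.53535369 0.07854834 0.19541463] (array([ 0.54384402, -0.02584976,  0.26121544]), array([[-0.94342472,  0.13402736,  0.3032927 ],
       [ 0.22538528,  0.93008542,  0.29007342],
       [-0.24321035,  0.34202014, -0.90767337]]))
[[-0.8, 1.1, 0.2], [-0.8, 1.1, 0.2], [-0.8, 1.1, 0.1], [-0.7, 1.1, 0.1], [-0.7, 1.1, 0.0]] [[0.07, -0.04, 0.01], [0.08, -0.04, 0.01], [0.07, -0.04, 0.01], [0.08, -0.04, 0.01], [0.07, -0.04, 0.01]]
[[-0.7, 1.2, 0.0], [-0.1, 0.1, 1.5], [-0.1, 0.2, 1.5], [-0.1, 0.1, 1.5], [-0.0, 0.2, 1.5]] [[0.08, -0.03, 0.0], [-0.0, -0.0, 0.0], [-0.0, -0.0, 0.0], [-0.0, -0.0, 0.0], [-0.0, -0.0, 0.0]]
[0.53494332 0.07891091 0.19565648]
```

>>> move_arm:
  offset:
    - [-0.8, 1.1, 0.2]
    - [-0.8, 1.1, 0.2]
    - [-0.8, 1.1, 0.1]
    - [-0.7, 1.1, 0.1]
    - [-0.7, 1.1, 0]
  twist:
    - [0.07, -0.04, 0.01]
    - [0.08, -0.04, 0.01]
    - [0.07, -0.04, 0.01]
    - [0.08, -0.04, 0.01]
    - [0.07, -0.04, 0.01]
  grip: [0.3, 0.3, 0.3, 0.3, 0.3]

```text
time: 7.4
ee_pos: [0.5108, 0.0897, 0.2508]
tcp_rot: [-158.6, 11.7, 177.7]
wrist_force: [0.2, -0.1, -0.4]
opening: 0.026
grasp_force: 0.0
```

>>> move_arm:
  offset:
    - [-0.7, 1.2, 0]
    - [-0.1, 0.1, 1.5]
    - [-0.1, 0.2, 1.5]
    - [-0.1, 0.1, 1.5]
    - [0, 0.2, 1.5]
  twist:
    - [0.08, -0.03, 0]
    - [0, 0, 0]
    - [0, 0, 0]
    - [0, 0, 0]
    - [0, 0, 0]
  grip: [0.3, 0.3, 0.3, 0.3, 0.3]

```text
time: 7.9
ee_pos: [0.534, 0.0785, 0.1927]
tcp_rot: [-154.0, 13.1, 178.4]
wrist_force: [0.3, -0.2, 0.7]
opening: 0.0256
grasp_force: 0.0
```

>>> move_arm:
  offset:
    - [0, 0, 0]
    - [0, 0, 0]
  twist:
    - [0, 0, 0]
    - [0, 0, 0]
  grip: [0.3, 0.3]

```text
time: 8.1
ee_pos: [0.5339, 0.0787, 0.1943]
tcp_rot: [-154.0, 13.2, 178.4]
wrist_force: [-0.7, 0.6, 0.4]
opening: 0.0255
grasp_force: 0.0
```

Run:
```python
from h import *
o=bot.get_obs();print(o['q'],o['opening'])
e=plan([(*hp(0),8)]);print(e[0])
for n in ('scene','top'):
    q=viewer.camera(n); r=finder.pinpoint(q,'lid_handle')[:1]
    for k in r:
        oo,d=ray(q,k['position']);print(n,k,oo+d*(.114-oo[2])/d[2])
    if n=='scene': cv2.imwrite('pics/f.png',cv2.resize(q['color'][130:250,180:340,::-1],(800,600),interpolation=cv2.INTER_CUBIC))
```

```text
[ 22.01557082  -0.09765424  -5.33232163  83.95613703 -28.92453376
  26.46333628] 0.025511705147586692
[[-0.0, -0.0, 1.1], [-0.0, -0.0, 1.1], [-0.0, -0.0, 1.1], [-0.0, -0.0, 1.1], [-0.1, -0.0, 1.1]] [[-0.0, -0.0, 0.0], [-0.0, -0.0, 0.0], [-0.0, -0.0, 0.0], [-0.0, -0.0, 0.0], [-0.0, -0.0, 0.0]]
[[-0.0, -0.0, 1.1], [-0.1, -0.0, 1.2], [-0.0, -0.0, 1.1]] [[-0.0, -0.0, 0.0], [-0.0, -0.0, 0.0], [-0.0, -0.0, 0.01]]
[0.55304208 0.03913909 0.11682682]
scene {'position': [218.6, 184.1], 'p': 0.94} [0.56301748 0.04297207 0.114     ]
top {'position': [222.7, 160.3], 'p': 0.56} [0.56155933 0.03281024 0.114     ]
```

View pics/f.png

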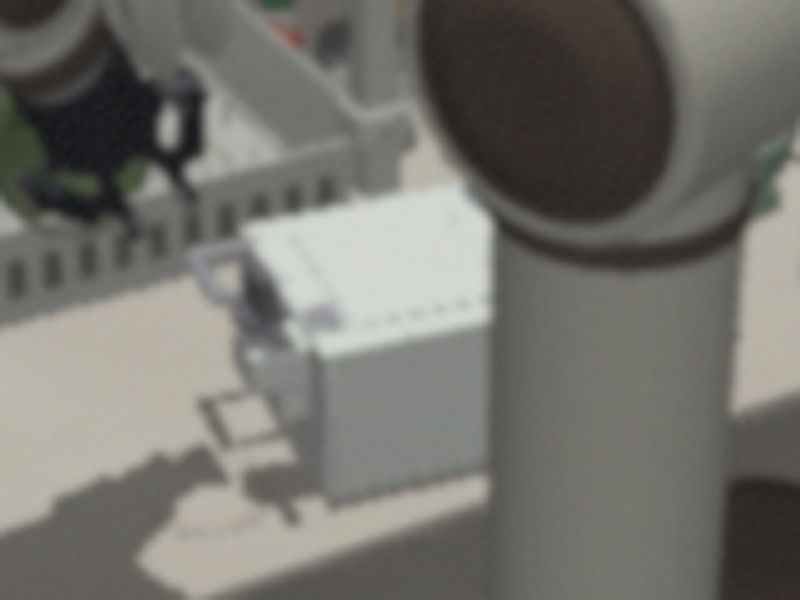

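>>> move_arm:
  offset:
    - [-0.1, 0, 1.1]
    - [-0.1, 0, 1.1]
    - [-0.1, 0, 1.1]
    - [-0.1, 0, 1.1]
    - [0, 0, 1.1]
  twist:
    - [0, 0, 0]
    - [0, 0, 0]
    - [0, 0, 0]
    - [0, 0, 0]
    - [0, 0, 0]
  grip: [0.3, 0.3, 0.3, 0.3, 0.3]

```text
time: 8.8
ee_pos: [0.5493, 0.0538, 0.1468]
tcp_rot: [-154.0, 13.3, 178.4]
wrist_force: [-0.3, -0.2, 0.5]
opening: 0.0257
grasp_force: 0.0
```

>>> move_arm:
  offset:
    - [0, 0, 1.0]
    - [0, 0, 1.0]
    - [-0.1, 0, 0.8]
    - [0, 0, 0.6]
    - [0, 0, 0]
  twist:
    - [0, 0, 0]
    - [0, 0, 0]
    - [0, 0, 0]
    - [0, 0, 0]
    - [0, 0, 0]
  grip: [0.3, 0.3, 0.3, 0.3, 0.3]

```text
time: 9.3
ee_pos: [0.5565, 0.039, 0.1176]
tcp_rot: [-154.0, 13.2, 178.4]
wrist_force: [0.1, 0.1, 0.4]
opening: 0.0253
grasp_force: 0.0
```

Run:
```python
from h import *
o=bot.get_obs();print(o['q'],o['opening'],o['wrist_force'],o['ee_pos'],hp(0)[0])
q=viewer.camera('scene')
cv2.imwrite('pics/g.png',cv2.resize(q['color'][140:230,190:310,::-1],(800,600),interpolation=cv2.INTER_CUBIC))
```

```text
[ 17.10064464   1.0248347  -12.72469451  72.67827609 -28.72504577
  20.86396495] 0.02532067788784279 [0.0814975  0.08909317 0.41394881] [0.55653259 0.03897238 0.11758527] [0.55316913 0.03886199 0.11662628]
```

View pics/g.png

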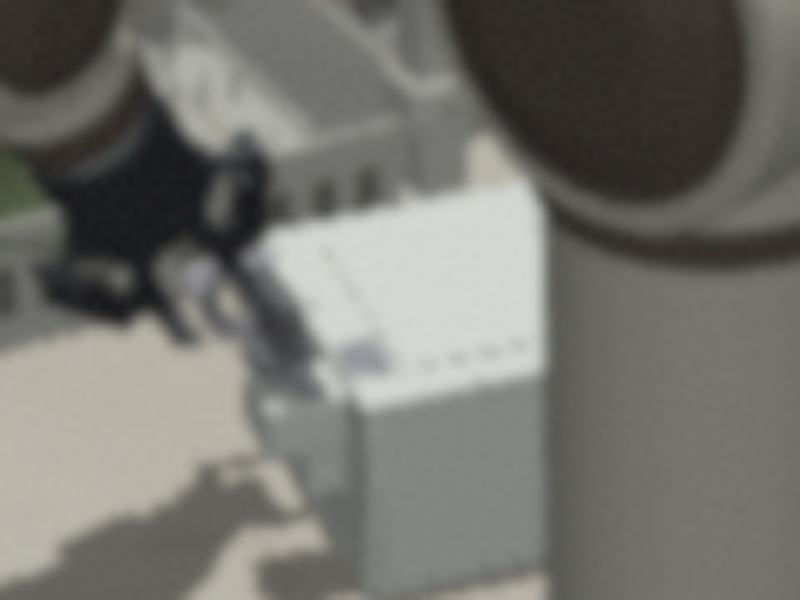

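The fingers straddle the bar (bar near (205,275), front finger at (180,320), rear finger hidden behind it). Closing.

>>> move_arm:
  offset:
    - [0, 0, 0]
    - [0, 0, 0]
    - [0, 0, 0]
    - [0, 0, 0]
  twist:
    - [0, 0, 0]
    - [0, 0, 0]
    - [0, 0, 0]
    - [0, 0, 0]
  grip: [0, 0, 0, 0]
  force: 60

```text
time: 9.75
ee_pos: [0.5569, 0.0398, 0.1187]
tcp_rot: [-154.1, 13.3, 178.4]
wrist_force: [-0.6, 4.4, 1.3]
opening: 0.0101
grasp_force: 58.6
```

Run:
```python
from h import *
p,Q=pose(); print(p)
# start from actual, rotate rigidly about hinge by 45 deg
W=[]
for k in range(1,31):
    M=R.from_rotvec(BY*np.radians(1.5*k)).as_matrix(); W.append((HI+M@(p-HI),M@Q,1))
e=plan(W);print(e[0],W[-1][0])
```

```text
[0.55690647 0.03979284 0.11866545]
[[-0.1, -0.3, -0.5], [-0.1, -0.2, -0.4], [-0.2, -0.3, -0.5], [-0.1, -0.2, -0.5], [-0.1, -0.3, -0.4]] [[-0.03, -0.0, 0.01], [-0.02, -0.0, 0.0], [-0.03, -0.0, 0.01], [-0.02, -0.0, 0.01], [-0.03, -0.0, 0.0]]
[[-0.1, -0.3, -0.5], [-0.2, -0.2, -0.5], [-0.1, -0.3, -0.4], [-0.1, -0.2, -0.5], [-0.1, -0.3, -0.5]] [[-0.02, -0.0, 0.01], [-0.03, -0.0, 0.01], [-0.02, -0.0, 0.0], [-0.03, -0.0, 0.01], [-0.02, -0.0, 0.01]]
[[-0.1, -0.2, -0.4], [-0.2, -0.3, -0.5], [-0.1, -0.3, -0.5], [-0.1, -0.2, -0.4], [-0.1, -0.3, -0.5]] [[-0.03, -0.0, 0.0], [-0.02, -0.0, 0.01], [-0.03, -0.0, 0.01], [-0.02, -0.0, 0.0], [-0.03, -0.0, 0.01]]
[[-0.2, -0.2, -0.5], [-0.1, -0.3, -0.4], [-0.1, -0.3, -0.5], [-0.1, -0.2, -0.4], [-0.1, -0.3, -0.5]] [[-0.02, -0.0, 0.01], [-0.03, -0.0, 0.0], [-0.03, -0.0, 0.01], [-0.02, -0.0, 0.01], [-0.03, -0.0, 0.0]]
[[-0.2, -0.2, -0.5], [-0.1, -0.3, -0.4], [-0.1, -0.3, -0.5], [-0.1, -0.2, -0.5], [-0.1, -0.3, -0.4]] [[-0.02, -0.0, 0.01], [-0.03, -0.0, 0.01], [-0.02, -0.0, 0.0], [-0.03, -0.0, 0.01], [-0.02, -0.0, 0.01]]
[[-0.2, -0.2, -0.5], [-0.1, -0.3, -0.5], [-0.1, -0.3, -0.4], [-0.1, -0.2, -0.5], [-0.2, -0.3, -0.5]] [[-0.03, -0.0, 0.0], [-0.02, -0.0, 0.01], [-0.03, -0.0, 0.01], [-0.02, -0.0, 0.0], [-0.03, -0.0, 0.01]]
[ 0.54766347 -0.02718384  0.26395854] [ 0.54731495 -0.02676771  0.26368577]
```

>>> move_arm:
  offset:
    - [-0.1, -0.3, -0.5]
    - [-0.1, -0.2, -0.4]
    - [-0.2, -0.3, -0.5]
    - [-0.1, -0.2, -0.5]
    - [-0.1, -0.3, -0.4]
  twist:
    - [-0.03, 0, 0.01]
    - [-0.02, 0, 0]
    - [-0.03, 0, 0.01]
    - [-0.02, 0, 0.01]
    - [-0.03, 0, 0]
  grip: [0, 0, 0, 0, 0]

```text
time: 10.25
ee_pos: [0.5564, 0.0368, 0.1457]
tcp_rot: [-162.0, 14.0, 176.8]
wrist_force: [1.8, 7.1, -1.2]
opening: 0.0099
grasp_force: 59.3
```

>>> move_arm:
  offset:
    - [-0.1, -0.3, -0.5]
    - [-0.2, -0.2, -0.5]
    - [-0.1, -0.3, -0.4]
    - [-0.1, -0.2, -0.5]
    - [-0.1, -0.3, -0.5]
  twist:
    - [-0.02, 0, 0.01]
    - [-0.03, 0, 0.01]
    - [-0.02, 0, 0]
    - [-0.03, 0, 0.01]
    - [-0.02, 0, 0.01]
  grip: [0, 0, 0, 0, 0]

```text
time: 10.75
ee_pos: [0.5554, 0.0303, 0.1731]
tcp_rot: [-169.5, 14.6, 174.5]
wrist_force: [4.8, 5.2, -0.9]
opening: 0.0099
grasp_force: 58.9
```

Low forces; continue.

>>> move_arm:
  offset:
    - [-0.1, -0.2, -0.4]
    - [-0.2, -0.3, -0.5]
    - [-0.1, -0.3, -0.5]
    - [-0.1, -0.2, -0.4]
    - [-0.1, -0.3, -0.5]
  twist:
    - [-0.03, 0, 0]
    - [-0.02, 0, 0.01]
    - [-0.03, 0, 0.01]
    - [-0.02, 0, 0]
    - [-0.03, 0, 0.01]
  grip: [0, 0, 0, 0, 0]

```text
time: 11.25
ee_pos: [0.5539, 0.0206, 0.1983]
tcp_rot: [-177.3, 14.8, 172.7]
wrist_force: [3.9, 5.2, -0.1]
opening: 0.0099
grasp_force: 59.0
```

>>> move_arm:
  offset:
    - [-0.2, -0.2, -0.5]
    - [-0.1, -0.3, -0.4]
    - [-0.1, -0.3, -0.5]
    - [-0.1, -0.2, -0.4]
    - [-0.1, -0.3, -0.5]
  twist:
    - [-0.02, 0, 0.01]
    - [-0.03, 0, 0]
    - [-0.03, 0, 0.01]
    - [-0.02, 0, 0.01]
    - [-0.03, 0, 0]
  grip: [0, 0, 0, 0, 0]

```text
time: 11.75
ee_pos: [0.552, 0.0076, 0.2221]
tcp_rot: [174.8, 14.7, 170.9]
wrist_force: [3.7, 5.9, 1.0]
opening: 0.0098
grasp_force: 59.3
```

Run:
```python
from h import *
p,Q=pose(); print(p,bot.get_obs()['wrist_force'],bot.get_obs()['torque'])
g=p+Q[:,2]*.003-HI; print('lid est',np.degrees(np.arctan2(g[2],-g@BX))-1.1, np.hypot(g[2],g@BX))
```

```text
[0.55200998 0.00763611 0.22211519] [3.68931507 5.92315606 0.99043187] [ 0.89996598 -0.5058244  -0.01578572]
lid est 30.663354734383468 0.20749154691292823
```

>>> move_arm:
  offset:
    - [-0.2, -0.2, -0.5]
    - [-0.1, -0.3, -0.4]
    - [-0.1, -0.3, -0.5]
    - [-0.1, -0.2, -0.5]
    - [-0.1, -0.3, -0.4]
  twist:
    - [-0.02, 0, 0.01]
    - [-0.03, 0, 0.01]
    - [-0.02, 0, 0]
    - [-0.03, 0, 0.01]
    - [-0.02, 0, 0.01]
  grip: [0, 0, 0, 0, 0]

```text
time: 12.25
ee_pos: [0.5497, -0.0083, 0.244]
tcp_rot: [167.3, 14.4, 168.6]
wrist_force: [1.7, 8.7, 3.7]
opening: 0.0099
grasp_force: 59.3
```

>>> move_arm:
  offset:
    - [-0.2, -0.2, -0.5]
    - [-0.1, -0.3, -0.5]
    - [-0.1, -0.3, -0.4]
    - [-0.1, -0.2, -0.4]
    - [0, 0, 0]
  twist:
    - [-0.03, 0, 0]
    - [-0.02, 0, 0.01]
    - [-0.03, 0, 0.01]
    - [-0.02, 0, 0]
    - [0, 0, 0]
  grip: [0, 0, 0, 0, 0]

```text
time: 12.75
ee_pos: [0.5476, -0.0228, 0.2598]
tcp_rot: [161.3, 14.0, 167.4]
wrist_force: [-0.8, 8.4, 3.7]
opening: 0.0099
grasp_force: 59.5
```

>>> move_arm:
  offset:
    - [0, 0, 0]
    - [0, 0, 0]
    - [0, 0, 0]
    - [0, 0, 0]
    - [0, 0, 0]
  twist:
    - [0, 0, 0]
    - [0, 0, 0]
    - [0, 0, 0]
    - [0, 0, 0]
    - [0, 0, 0]
  grip: [0, 0, 0, 0, 0]

```text
time: 13.25
ee_pos: [0.5477, -0.0224, 0.2594]
tcp_rot: [161.3, 14.0, 167.4]
wrist_force: [-0.0, 7.1, 2.6]
opening: 0.0097
grasp_force: 59.5
```

Run:
```python
from h import *
p,Q=pose(); print(p,bot.get_obs()['wrist_force'])
g=p+Q[:,2]*.003-HI; print('lid est',np.degrees(np.arctan2(g[2],-g@BX))-1.1, np.hypot(g[2],g@BX))
q=viewer.camera('scene')
cv2.imwrite('pics/i.png',cv2.resize(q['color'][90:270,150:390,::-1],(800,600),interpolation=cv2.INTER_CUBIC))
```

```text
[ 0.54768061 -0.02241119  0.25937393] [-0.03732225  7.13205756  2.63114704]
lid est 43.88360205834657 0.2074066981645539
```

View pics/i.png

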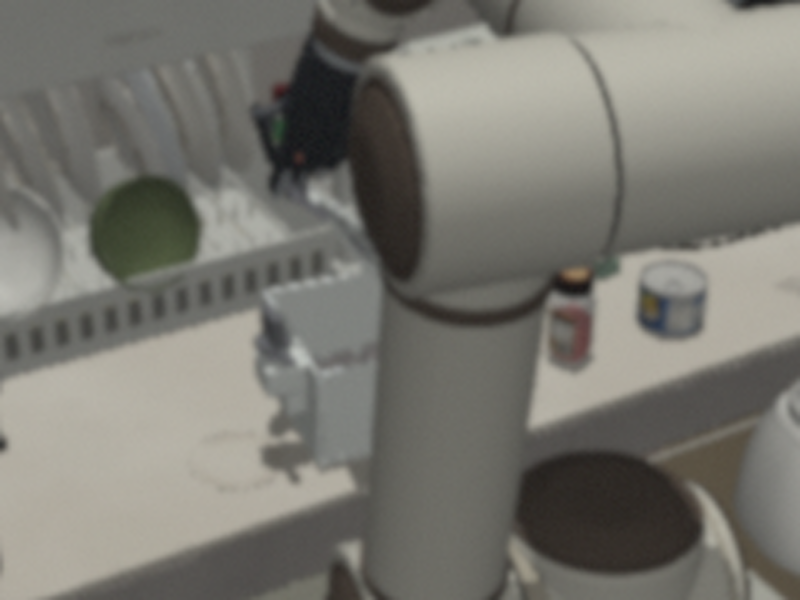

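The picture shows the lid raised, with its bar in the fingers near (290,190). The box stands open at (320,310), the knob is turned at (272,330), and the jar and tin still stand. The lid is estimated at 44°, so I am handing in.

```bash
python3 -c "
from h import *
print(bot.job_done())"
```

```text
the job is handed in; nothing more can be done
None
```

I released the catch, raised the lid by its handle to about 44° (estimated from the arm's pose) and handed the job in with the gripper still holding it; the hand-in gave no verdict.

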